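# Discard a used needle holder and close the sharps bin

## Robot

A 7-joint arm with a two-finger parallel gripper is mounted at the origin on the work surface. World frame = base frame: x ahead of the robot, y to its left, z up, the work surface at z = 0. Lengths are in m, angles in rad, forces in N, time in s.
With the tool pointing down it reaches from about 0.35 to 0.9 m from the base axis. Payload 8.1 kg.
Tool frame: the origin (TCP) lies at the very end of the fingers, on their centre line; the grasp point (between the pads) lies 19 mm behind it; z points along the fingers, y is the line along which they close (so a half turn about z gives the same grasp; the last joint's range is limited). The gripper opens to 92 mm and grips with 3 to 60 N. Pads are 19 mm wide; open, the fingers measure 130 mm over their backs; the gripper's body (75 mm by 190 mm) begins 47 mm behind the grasp point.
Start: joints at [-0.103, 0.434, 0.025, 1.573, -0.012, 1.134, -0.075], TCP at [0.625, -0, 0.227] pointing down, gripper open.
Joint ranges: [-2.62, 2.62], [-0.44, 2.09], [-1.27, 1.32], [0.08, 2.57], [-1.32, 4.46], [0.12, 2], [-2.74, 2.74]. Speed limits (rad/s): [2.22, 2.22, 3.01, 3.01, 3.14, 3.14, 3.14].

## Interface

Orientations are given as a rotation vector (axis times angle).
In Python, from cell import arm gives the robot as it stands.
- The arm moves only by the tool jog_arm, never from a script. Its argument "rows" is a list of rows, each a list of 3 entries, a list of its own where there are three numbers: the shift along the world's x, y, z in cm, then the turn, a rotation vector about the world's x, y, z in degrees, then the opening, from 0 (shut) to 1 (fully open). A call has 1 to 8 rows; each row is the pose to reach, as a shift and turn from the pose commanded when the call began; what a row does not reach only later rows make up. A row lasts 1/8 s, in which the tool goes at most 62.5 mm and 10.7 degrees, less where a joint would pass 70% of its speed; a pose out of reach is approached as far as the arm can. A call with a gripper value outside its range is refused whole. The fingers move at their own pace and stop on an object; "newtons" is the grip in N (left out, the last holds). Time passes only in rows, so rows that repeat a pose let the fingers close. It gives the time, the measured TCP pose, the force, the opening and the grip force at its end, in the units of the state.
- arm.observe(): the state, without advancing time (a new reading comes with each control period).
- arm.get_image(name): name is "scene" or "side" or "wrist"; returns a dict with "img" (400x640x3 uint8, red, green, blue), "depth" (400x640 float32, m along the optical axis (not along the pixel's ray), 0 where there is no reading), "fx", "fy", "cx", "cy" (pixels), "rvec" (rotation vector, rad) and "tvec" (3), from world to camera coordinates, as OpenCV has them; the wrist camera has in their place "mount" (4x4, takes a point from camera to tool coordinates, whose origin is the TCP and whose axes are the flange's). Camera axes: x right, y down, z forward; pixel columns grow to the right and rows downward; lengths in m; the calibration is good to about 2 mm. A picture is of the moment at which its call begins: read the wrist's pose just before it.
- arm.sign_off(): hands the job in; it is judged then, once.
The state is a dict: "clock": time; "joints": joint angles; "dq": joint speeds; "joint_efforts": joint torques, N m; "position": TCP position; "ee_rot": TCP orientation; "force": force on the tool from outside, world axes, zero at the start; "ft_torque": the same for the moment, N m; "width": opening from 0.0 (shut) to 1.0 (fully open); "gripper_force": force on a finger pad.
Only numpy, scipy, OpenCV 4.12 (cv2) and the standard library are available. Lean on these libraries where they do the work, as an engineer would, in place of code of your own. Each camera call takes 0.05 s, during which the arm holds its last target. There are 200 camera calls.

## Task

Drop the used needle holder from the tray through the open window in the sharps bin's lid, then close the bin: turn the ivory grip clockwise until the red sector fills the whole window. Let go of the grip, and leave the other things on the table and in the tray where they are.

Things in the scene. Friction and masses are not known exactly. Their poses are not given: they have to be found in the camera images.
- sharps_bin: yellow round sharps bin, 216 mm diameter, flat lid top 204 mm above the table, fixed to the table by a white foot holder. Origin on its vertical axis at table height; z up. The lid's one fixed window (the open mouth) lies towards the bin's own -x. Just under the 4 mm lid lies the rotor, a flat disc turning about the bin's axis. Inside it is hollow, floor 10 mm above the table
- window (a point): middle of the lid's fixed window, level with the lid's top, 64 mm from the bin's axis along the bin's -x; axes are the bin's. The window is a sector of 96 degrees (48 either side of this point) reaching from 31 to 92 mm from the axis, so about 130 mm wide along the bin's y at its middle
- rotor (a joint): rotor angle, rad, growing clockwise seen from above. At 0 its opening (112 degrees wide) is centred under the window: mouth open. At 2.18 its red sector (120 degrees wide) is centred in the window: closed, only red is seen. Ivory parts lie before and after the red. Stops at -0.30 and 2.85, beyond open and closed. Stays where left, friction about 0.1 N m
- rotor_grip (a point): upright ivory bar on the bin's axis that turns the rotor: 56 mm long, 14 thick, parallel sides, 35 tall, its top 245 mm above the table; it stands on a hub disc 62 mm in diameter, top at 210. The point is on the axis, 231 above the table; its x axis runs along the bar to its red end, z up, turning with the rotor. When closed the red end points to the middle of the window
- holder_mid (a point): used needle holder lying in the tray, 78 mm long, about 20 g: pale barrel 19 mm in diameter, a 28 mm wide flat flange at its rear, green hub and pink 10 mm wide shield in front. The point is at mid-length on the barrel's axis, 9.5 mm above the tray floor (barrel from 36 mm behind the point to 12 ahead); x axis along it to the pink end, z up
- tray: aluminium-coloured instrument tray with a blue-grey liner, fixed, 200 x 260 mm (long along its own y), walls 20 mm high and 3 mm thick, floor 3 mm above the table; origin under its centre
- tray_bottle: small white buffer dropper bottle standing in the tray, 25 mm diameter, 62 high; origin at the centre of its foot. Leave alone
- cassette: white plastic rapid-test cassette lying in the tray, 70 x 21 x 6 mm, long along its own x; origin under its centre. Leave alone
- bottle: white dropper bottle with a blue cap on the table, 25 mm diameter, 72 high; origin at the centre of its foot. Leave alone
- sanitizer: hand-rub bottle with a yellow pump, 62 mm diameter, 186 high; origin at the centre of its foot. Leave alone
- glove_box: white, green and orange box of gloves, 125 x 235 x 75 mm high, long along its own y; origin under its centre. Leave alone
- swab_tub: round pale tub with a lid, 115 mm diameter, 84 high; origin at the centre of its foot. Leave alone
- kit_box: white and blue carton of test kits, 85 x 150 x 55 mm high, long along its own y; origin under its centre. Leave alone
- pen: white and blue pen, about 143 mm long along its own x, 10 mm thick; origin under its centre. Leave alone
There are look-alikes about, which are no part of the job. Of the things that look like the part that bears holder_mid, take the one that is nearest to the robot's base at the start.

How it is judged:
On the way:
1. the needle holder has fallen through the window into the bin (z of holder_mid in the frame of sharps_bin below 0.15 m and horizontal distance between holder_mid and sharps_bin below 0.1 m), for 0.2 s.
At the end, for the whole second after the job is handed in: the needle holder lies inside the bin (its middle below 150 mm above the table and within 100 mm of the bin's axis), the rotor is at rest with its red sector filling the window (rotor at 2.18, within 0.2 rad either way) (all of step 1 and value of joint rotor between 1.98 and 2.38 rad and velocity of joint rotor between -0.05 and 0.05 rad/s); the robot touches nothing.
It fails at once if the buffer bottle or the test cassette in the tray is shifted by more than 30 mm (distance of any of tray_bottle, cassette from where it was at the start of the episode above 0.03 m).
It fails at once if one of the things standing about on the table is shifted by more than 30 mm (distance of any of bottle, sanitizer, glove_box, swab_tub, kit_box, pen from where it was at the start of the episode above 0.03 m).
It also fails if it takes over 67 s, if anything falls off the work surface, if the arm or the gripper's body presses on something with over 40 N, if the wrist force passes 120 N, or if a joint passes its speed limit or range.

## Working session

There is one attempt and no reset: what is moved stays moved. The work goes in short steps, Python scripts to look and compute and a tool call to move; the robot and the scene stay as the last step left them, time stands still between calls to the robot, and variables do not carry over. Pictures are saved under pics/ and viewed, at most 10 in all, crops included, and the job is handed in when it is done.

Besides the shell and the picture viewer there is one more tool, called after ">>>" as a command line: name --argument value ..., lists and objects as JSON in quotes. jog_arm: Moves the arm, as the interface text tells. Its arguments: {"type":"object","properties":{"rows":{"type":"array","items":{"type":"array"}},"newtons":{"type":"number"}},"required":["rows"]}

```bash
mkdir -p pics; cat > h.py <<'E'
import numpy as np,cv2
from cell import arm
from scipy.spatial.transform import Rotation as R
def grab(n):
    s=arm.observe(); d=arm.get_image(n)
    if n=="wrist":
        T=np.eye(4);T[:3,:3]=R.from_rotvec(s["ee_rot"]).as_matrix();T[:3,3]=s["position"]
        C=T@np.array(d["mount"])
    else:
        W=np.eye(4);W[:3,:3]=R.from_rotvec(np.ravel(d["rvec"])).as_matrix();W[:3,3]=np.ravel(d["tvec"]);C=np.linalg.inv(W)
    d["C"]=C;return d
def cloud(d):
    v,u=np.mgrid[:400,:640];z=d["depth"]
    p=np.stack([(u-d["cx"])/d["fx"]*z,(v-d["cy"])/d["fy"]*z,z],-1)
    return p@d["C"][:3,:3].T+d["C"][:3,3]
def ray(d,u,v,h):
    r=d["C"][:3,:3]@np.array([(u-d["cx"])/d["fx"],(v-d["cy"])/d["fy"],1]);o=d["C"][:3,3]
    return o+r*(h-o[2])/r[2]
def save(d,f,crop=None,s=1):
    im=d["img"][...,::-1]
    if crop: im=im[crop[1]:crop[3],crop[0]:crop[2]]
    cv2.imwrite("pics/"+f,cv2.resize(im,None,fx=s,fy=s,interpolation=cv2.INTER_CUBIC))
E
python3 - <<'E'
from h import *
import pickle
for n in("scene","side","wrist"):
    d=grab(n);save(d,n+".png");pickle.dump(d,open(n+".pkl","wb"));print(n,d["C"].round(3).tolist())
o=arm.observe();print(o["clock"],o["ee_rot"],o["force"])
E
```

```text
scene [[-0.879, 0.29, -0.378, 1.098], [0.477, 0.515, -0.713, 0.861], [-0.012, -0.807, -0.591, 0.909], [0.0, 0.0, 0.0, 1.0]]
side [[0.699, -0.524, 0.486, -0.137], [-0.715, -0.518, 0.469, -0.73], [0.006, -0.676, -0.737, 1.299], [0.0, 0.0, 0.0, 1.0]]
wrist [[1.0, 0.002, -0.002, 0.624], [0.001, -0.958, -0.286, 0.077], [-0.003, 0.286, -0.958, 0.384], [0.0, 0.0, 0.0, 1.0]]
0.15 [-2.22092596e+00 -2.22082196e+00  1.49810538e-03] [ 0.16688798  0.29796701 -0.17017356]
```

View pics/scene.png

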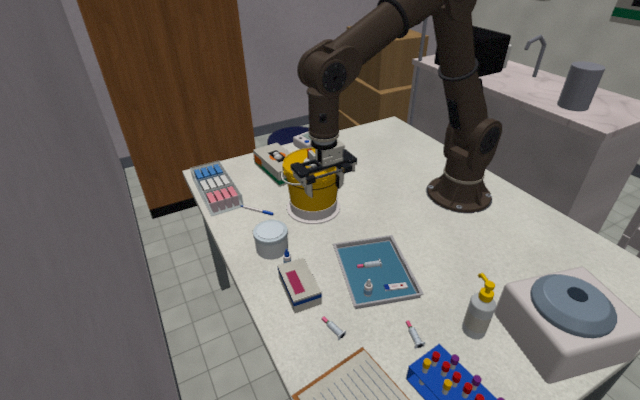

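View pics/wrist.png

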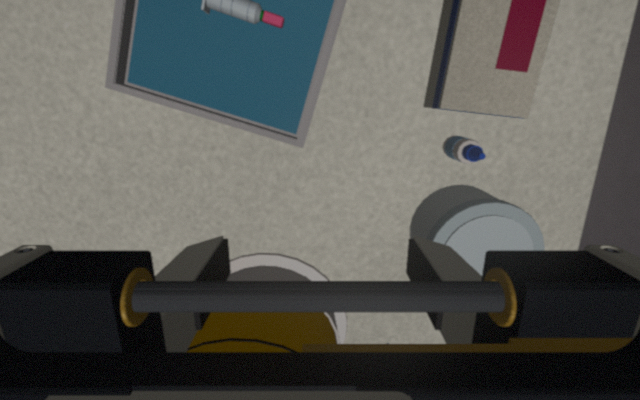

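View pics/side.png

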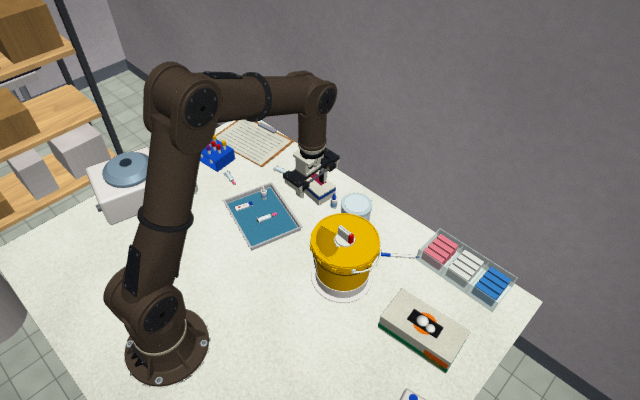

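```bash
python3 - <<'E'
from h import *
import pickle
d=pickle.load(open("scene.pkl","rb"))
for u,v in((370,264),(333,327),(415,334)):
    p=ray(d,u,v,.012);print(u,v,p.round(3),np.hypot(*p[:2]).round(3))
save(d,"crop1.png",(310,225,440,355),4.5)
# bin: yellow points in clouds
for n in("scene","side"):
    d=pickle.load(open(n+".pkl","rb"));P=cloud(d);hsv=cv2.cvtColor(d["img"],cv2.COLOR_RGB2HSV)
    m=(hsv[...,0]>18)&(hsv[...,0]<32)&(hsv[...,1]>150)&(hsv[...,2]>80)&(d["depth"]>0)&(P[...,2]>.19)&(P[...,2]<.21)
    m&=(abs(P[...,0]-.65)<.3)&(abs(P[...,1]+.05)<.3)
    q=P[m];print(n,len(q),q.min(0) if len(q) else 0,q.max(0) if len(q) else 0, np.median(q,0))
    (c,r)=cv2.minEnclosingCircle(q[:,:2].astype(np.float32));print(c,r)
E
```

```text
370 264 [0.549 0.165 0.012] 0.573
333 327 [0.772 0.312 0.012] 0.832
415 334 [0.591 0.436 0.012] 0.735
scene 469 [ 0.50682119 -0.31544257  0.19007036] [ 0.66910743 -0.09924499  0.20743463] [ 0.59167717 -0.24634972  0.20231356]
(0.5613911747932434, -0.21064841747283936) 0.11167033016681671
side 2333 [ 0.44504173 -0.32171031  0.19000646] [ 0.66274872 -0.10518148  0.20997898] [ 0.56268667 -0.23881408  0.20421077]
(0.5552101135253906, -0.21211348474025726) 0.11062563210725784
```

The side view shows the yellow bin lid at about (345,240), with the grip near (346,236) and its red end to the right. Three holders are visible in the scene view:
- (370,264), in the tray, 0.57 m from the base
- (333,327), on the table, 0.83 m
- (415,334), on the table, 0.74 m

The first fits: it lies in the tray and is the nearest. I'll confirm it in a crop.

```bash
python3 - <<'E'
from h import *
import pickle
a=pickle.load(open("scene.pkl","rb"))["img"][225:325,325:425]
b=pickle.load(open("side.pkl","rb"))["img"][190:290,295:395]
cv2.imwrite("pics/crop2.png",cv2.resize(np.hstack([a,b])[...,::-1],None,fx=4,fy=4,interpolation=cv2.INTER_CUBIC))
E
```

```text
(no output)
```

View pics/crop2.png

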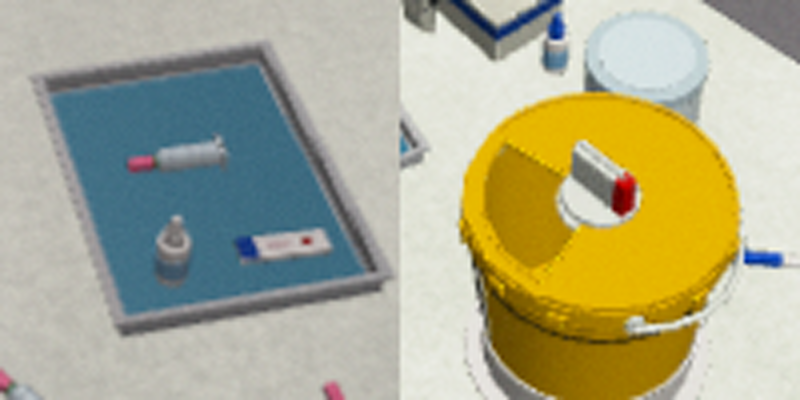

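The crop confirms the holder at scene (370,264): pale barrel, flange on the right, pink shield on the left. It lies apart from the tray bottle and cassette. The bin window is at side (327,241), and the grip's red end at (351,239).

```bash
python3 - <<'E'
from h import *
import pickle
d=pickle.load(open("wrist.pkl","rb"))
hsv=cv2.cvtColor(d["img"],cv2.COLOR_RGB2HSV)
roi=np.zeros((400,640),bool);roi[0:60,180:310]=1
obj=roi&~((hsv[...,0]>90)&(hsv[...,0]<110)&(hsv[...,1]>120))
n,l,st,c=cv2.connectedComponentsWithStats(obj.astype(np.uint8));print(st[1:][st[1:,4]>50])
for n in("wrist","scene","side"):
    d=pickle.load(open(n+".pkl","rb"));P=cloud(d)
    m=(abs(P[...,0]-.549)<.06)&(abs(P[...,1]-.165)<.06)&(P[...,2]>.009)&(P[...,2]<.035)
    q=P[m]; print(n,len(q))
    if len(q)>20:
        xy=q[:,:2];(c,(w,h),a)=cv2.minAreaRect(xy.astype(np.float32));print(np.array(c).round(4),w,h,a)
    hsv=cv2.cvtColor(d["img"],cv2.COLOR_RGB2HSV)
    pk=((hsv[...,0]>165)|(hsv[...,0]<5))&(hsv[...,1]>100)&(abs(P[...,0]-.549)<.08)&(abs(P[...,1]-.165)<.08)
    print("pink",P[pk].mean(0).round(4),pk.sum())
d=pickle.load(open("side.pkl","rb"));P=cloud(d);b=np.array([.555,-.212])
r=np.linalg.norm(P[...,:2]-b,axis=2)
m=(r<.09)&(P[...,2]<.19); q=P[m];w=q[:,:2].mean(0);print("win pts",len(q),w,q[:,2].min())
for p in((327.5,241),):
    w=ray(d,*p,.2)[:2]-b;print(w,np.degrees(np.arctan2(w[1],w[0])))
hsv=cv2.cvtColor(d["img"],cv2.COLOR_RGB2HSV)
m=(r<.04)&(P[...,2]>.235);q=P[m][:,:2];(c,s,a)=cv2.minAreaRect(q.astype(np.float32));print("grip",len(q),c,s,a,P[m][:,2].max())
m&=((hsv[...,0]>170)|(hsv[...,0]<8))&(hsv[...,1]>120);print("red",P[m].mean(0))
E
```

```text
[[ 200    0   85   29 1370]]
wrist 1229
[0.5506 0.1611] 0.01924920454621315 0.07879073917865753 78.2468032836914
pink [0.5789 0.1525 0.0172] 228
scene 125
[0.5562 0.1667] 0.026573078706860542 0.07735176384449005 78.75997161865234
pink [0.5829 0.1552 0.0142] 18
side 116
[0.555  0.1685] 0.10386564582586288 0.11887945979833603 74.42984008789062
pink [0.5784 0.1505 0.0164] 11
win pts 881 [ 0.50850555 -0.23564588] -0.004917633488825457
[-0.03893445  0.03606256] 137.19298237228534
grip 100 (0.5554134249687195, -0.210732102394104) (0.058811772614717484, 0.018246235325932503) 84.94158935546875 0.2512514786754454
red [ 0.55356561 -0.23483842  0.24322795]
```

```bash
python3 - <<'E'
from h import *
import pickle
d=pickle.load(open("scene.pkl","rb"));print("tray bottle foot",ray(d,368,291,.003),"cass",ray(d,396,286,.008))
d=pickle.load(open("side.pkl","rb"));b=np.array([.555,-.212])
for p in((321.25,227),(328.25,260),(339.5,248)):
    w=ray(d,*p,.204)[:2]-b;print(np.linalg.norm(w),np.degrees(np.arctan2(w[1],w[0])))
for p in((350.5,238.7),(341.5,229)):
    w=ray(d,*p,.24)[:2];print(w)
E
```

```text
tray bottle foot [0.61277153 0.2476947  0.003     ] cass [0.53038062 0.27620081 0.008     ]
0.08732781652549873 99.35956350875846
0.09342089049366913 -170.10118821032376
0.036826432103960756 -163.91643082412827
[ 0.5470112  -0.23920354]
[ 0.55613544 -0.19507363]
```

>>> jog_arm --rows '[[[-2,4,0],[0,0,-10],0.45],[[-4,8,-2],[0,0,-20],0.45],[[-6,12,-4],[0,0,-30],0.45],[[-8.4,16.4,-6],[0,0,-40],0.45],[[-8.4,16.4,-6],[0,0,-50],0.45],[[-8.4,16.4,-6],[0,0,-60],0.45],[[-8.4,16.4,-6],[0,0,-70],0.45],[[-8.4,16.4,-6],[0,0,-80],0.45]]'

```text
clock: 1.15
position: [0.5408, 0.164, 0.1665]
ee_rot: [3.13, 0.265, -0.001]
force: [-0.2, 0.6, -0.9]
width: 0.449
gripper_force: 0.0
```

>>> jog_arm --rows '[[[0,0,0],[0,0,-10],0.45],[[0,0,-2],[0,0,-20],0.45],[[0,0,-4],[0,0,-22],0.45],[[0,0,-4],[0,0,-22],0.45]]'

```text
clock: 1.65
position: [0.5398, 0.1638, 0.1254]
ee_rot: [3.123, -0.327, -0.004]
force: [-0.2, -0.3, 1.0]
width: 0.45
gripper_force: 0.0
```

```bash
python3 - <<'E'
from h import *
o=arm.observe();M=R.from_rotvec(o["ee_rot"]).as_matrix();print(o["clock"],o["position"],M.round(3).tolist(),o["width"],o["joints"].round(2) if hasattr(o["joints"],"round") else o["joints"])
d=grab("wrist");save(d,"w2.png")
E
```

```text
1.65 [0.53980154 0.16375482 0.12541995] [[0.978, -0.207, -0.003], [-0.207, -0.978, -0.001], [-0.003, 0.002, -1.0]] 0.4500589860875214 [-0.65  0.46  0.36  1.86 -0.21  0.86 -1.97]
```

View pics/w2.png

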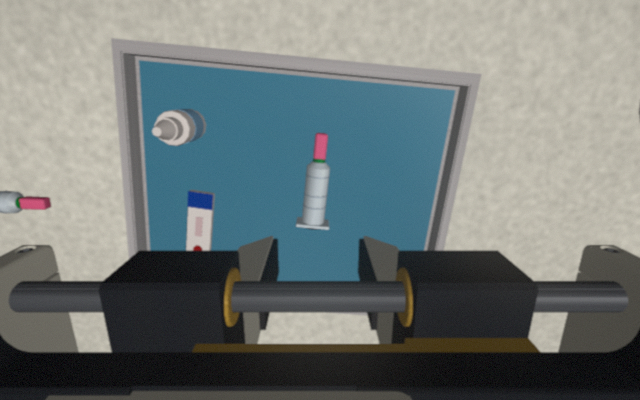

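The wrist view shows the holder from its flange at (313,226) to the pink tip at (321,133). The cassette and tray bottle stay well to the left. Next I'll refine the pose from this view.

```bash
python3 - <<'E'
from h import *
d=grab("wrist")
hsv=cv2.cvtColor(d["img"],cv2.COLOR_RGB2HSV)
m=np.zeros((400,640),bool);m[120:236,290:345]=1
m&=~((hsv[...,0]>90)&(hsv[...,0]<112)&(hsv[...,1]>110))
v,u=np.nonzero(m)
cent=[]
for r in range(165,220,10):
    x=np.nonzero(m[r])[0]; p=ray(d,x.mean(),r,.0125);cent.append(p[:2]);print(r,x.min(),x.max(),p.round(4))
tip=ray(d,321,v.min(),.0125);rear=ray(d,313,226,.009)
print("tip",tip,"rear",rear)
c=np.array(cent);k=c[0]-c[-1];print(np.degrees(np.arctan2(k[1],k[0])))
P=cloud(d)[m];P=P[P[:,2]>.008];print(cv2.minAreaRect(P[:,:2].astype(np.float32)))
E
```

```text
165 308 328 [0.5646 0.1582 0.0125]
175 306 330 [0.5564 0.16   0.0125]
185 305 328 [0.5483 0.1629 0.0125]
195 304 327 [0.54   0.1656 0.0125]
205 303 326 [0.5316 0.1682 0.0125]
215 302 325 [0.5229 0.1709 0.0125]
tip [0.58946615 0.15057981 0.0125    ] rear [0.51182613 0.17381055 0.009     ]
-16.938245225602063
((0.5622211694717407, 0.15481822192668915), (0.027493620291352272, 0.10502079129219055), 67.88728332519531)
```

>>> jog_arm --rows '[[[0.1,0.1,-3],[0,0,-5],0.45],[[0.1,0.1,-7],[0,0,-5],0.45],[[0.1,0.1,-10],[0,0,-5],0.45],[[0.1,0.1,-11.7],[0,0,-5],0.45],[[0.1,0.1,-11.7],[0,0,-5],0.45],[[0.1,0.1,-11.7],[0,0,-5],0.1],[[0.1,0.1,-11.7],[0,0,-5],0.1],[[0.1,0.1,-11.7],[0,0,-5],0.1]]' --newtons 12

```text
clock: 2.75
position: [0.5426, 0.1652, 0.0106]
ee_rot: [-3.106, 0.464, -0.002]
force: [0.4, -0.3, 4.8]
width: 0.199
gripper_force: 12.0
```

>>> jog_arm --rows '[[[0,0,0],[0,0,0],0.1],[[0,0,0],[0,0,0],0.1]]'

```text
clock: 3.0
position: [0.5426, 0.1652, 0.0105]
ee_rot: [-3.106, 0.464, -0.002]
force: [-1.2, -0.5, 7.3]
width: 0.203
gripper_force: 12.0
```

>>> jog_arm --rows '[[[0,0,5],[0,0,0],0.1],[[0,0,10],[0,0,0],0.1],[[0,0,15],[0,0,10],0.1],[[0,0,20],[0,0,20],0.1],[[0,0,25],[0,0,30],0.1],[[0,-4,29],[0,0,40],0.1],[[0,-9,29],[0,0,50],0.1],[[0,-14,29],[0,0,60],0.1]]'

```text
clock: 4.0
position: [0.5419, 0.0236, 0.3005]
ee_rot: [2.919, 1.161, 0.002]
force: [0.3, -0.1, -0.7]
width: 0.203
gripper_force: 12.0
```

>>> jog_arm --rows '[[[-1,-5,0],[0,0,10],0.1],[[-2,-10,0],[0,0,10],0.1],[[-3,-15,0],[0,0,10],0.1],[[-4.3,-20.7,0],[0,0,10],0.1],[[-4.3,-20.7,0],[0,0,10],0.1],[[-4.3,-20.7,0],[0,0,10],0.1]]'

```text
clock: 4.75
position: [0.4989, -0.1817, 0.2997]
ee_rot: [-2.812, -1.401, -0.0]
force: [-0.2, 0.1, -0.5]
width: 0.201
gripper_force: 12.0
```

```bash
python3 - <<'E'
from h import *
o=arm.observe();M=R.from_rotvec(o["ee_rot"]).as_matrix();print(o["clock"],o["position"],M.round(3).tolist(),o["width"],o["joints"])
a=grab("wrist")["img"];b=grab("side")["img"][160:310,270:420]
cv2.imwrite("pics/w3.png",np.hstack([a[:,80:560],cv2.resize(b,(320,400))[:,:]])[...,::-1])
E
```

```text
4.75 [ 0.49893147 -0.18169473  0.29971227] [[0.602, 0.798, 0.0], [0.798, -0.602, 0.0], [0.0, -0.0, -1.0]] 0.2005840995397108 [-0.04680097  0.22495967  0.36923577  1.71225528 -0.08630659  1.22042746
 -0.30271783]
```

View pics/w3.png

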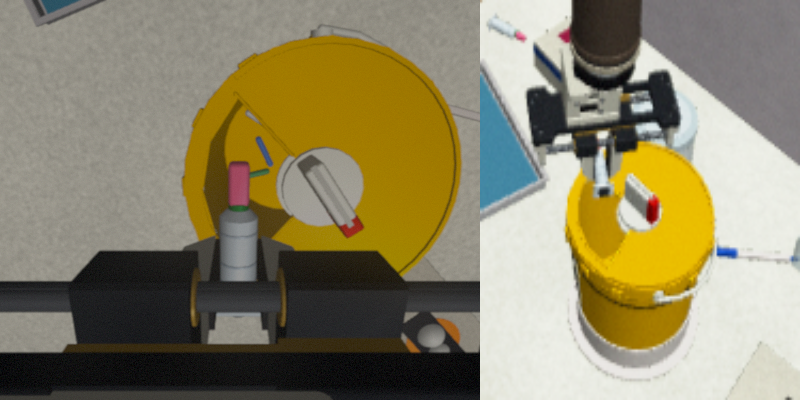

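The holder is held with its pink shield at about (238,183), over the window. One window edge runs from (237,95) to (290,158), and the grip lies from (310,165) to (352,227) with the red end lower right. I'll measure the grip from this view.

```bash
python3 - <<'E'
from h import *
d=grab("wrist");P=cloud(d);hsv=cv2.cvtColor(d["img"],cv2.COLOR_RGB2HSV)
b=np.array([.555,-.212]);r=np.linalg.norm(P[...,:2]-b,axis=2)
m=(r<.04)&(P[...,2]>.238)&(P[...,2]<.255);v,u=np.nonzero(m);m&=np.mgrid[:400,:640][1]>370
q=P[m];print(len(q),cv2.minAreaRect(q[:,:2].astype(np.float32)),q[:,2].mean())
red=m&((hsv[...,0]>170)|(hsv[...,0]<8))&(hsv[...,1]>120);rp=P[red].mean(0);print("red",rp)
# lid rim
l=(abs(P[...,2]-.204)<.004)&(hsv[...,0]>18)&(hsv[...,0]<32)&(hsv[...,1]>150)&(r<.13)
q=P[l][:,:2]
h=cv2.convexHull(q.astype(np.float32)); print("lid",cv2.minEnclosingCircle(h))
hub=(abs(P[...,2]-.210)<.003)&(hsv[...,1]<60)&(r<.045);print("hub",cv2.minEnclosingCircle(P[hub][:,:2].astype(np.float32)))
for p in((237+80,95),(290+80,158)): print(ray(d,*p,.204)[:2])
E
```

```text
1781 ((0.5569923520088196, -0.20985834300518036), (0.057151246815919876, 0.014387445524334908), 88.05803680419922) 0.24521071855930868
red [ 0.55632009 -0.23283909  0.24554156]
lid ((0.5576235055923462, -0.2095734179019928), 0.1071939691901207)
hub ((0.557039201259613, -0.21013329923152924), 0.030964171513915062)
[ 0.54629635 -0.11615234]
[ 0.55112724 -0.17691381]
```

>>> jog_arm --rows '[[[0.3,0.2,-4],[0,0,0],0.1],[[0.3,0.2,-8],[0,0,0],0.1],[[0.3,0.2,-8],[0,0,0],0.1],[[0.3,0.2,-8],[0,0,0],0.38],[[0.3,0.2,-8],[0,0,0],0.38],[[0.3,0.2,-8],[0,0,0],0.38],[[0.3,0.2,-4],[0,0,0],0.38],[[0.3,0.2,2],[0,0,0],0.38]]'

```text
clock: 5.9
position: [0.5011, -0.1797, 0.3202]
ee_rot: [-2.81, -1.401, 0.004]
force: [1.6, -0.2, 0.1]
width: 0.38
gripper_force: 0.0
```

```bash
python3 - <<'E'
from h import *
o=arm.observe();print(o["clock"],o["position"],o["force"],o["width"])
save(grab("wrist"),"w4.png",(120,20,560,280),1.5)
E
```

```text
5.9 [ 0.50109313 -0.17972113  0.32022346] [ 1.55447839 -0.2027188   0.11300929] 0.37975024867760615
```

View pics/w4.png

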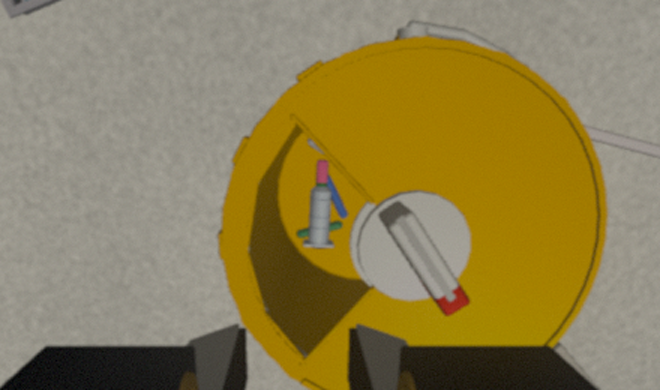

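The holder now lies on the bin floor, seen through the window at (320,205). Next is the grip.

>>> jog_arm --rows '[[[2,-1,0],[0,0,10],0.5],[[4,-2,0],[0,0,20],0.5],[[5.6,-3,0],[0,0,30],0.5],[[5.6,-3,-2],[0,0,35],0.5],[[5.6,-3,-5],[0,0,35],0.5],[[5.6,-3,-8],[0,0,35],0.5],[[5.6,-3,-10],[0,0,35],0.5],[[5.6,-3,-10],[0,0,35],0.5]]'

```text
clock: 6.95
position: [0.5573, -0.2098, 0.2189]
ee_rot: [-2.259, -2.181, 0.002]
force: [0.1, 0.3, 0.3]
width: 0.502
gripper_force: 0.0
```

>>> jog_arm --rows '[[[0,0,0],[0,0,0],0.05],[[0,0,0],[0,0,0],0.05],[[0,0,0],[0,0,0],0.05],[[0,0,0],[0,0,0],0.05]]' --newtons 25

```text
clock: 7.45
position: [0.5579, -0.2101, 0.2203]
ee_rot: [2.26, 2.182, 0.0]
force: [-1.7, 0.6, 2.1]
width: 0.151
gripper_force: 25.0
```

>>> jog_arm --rows '[[[0,0,0],[0,0,-8],0.05],[[0,0,0],[0,0,-16],0.05],[[0,0,0],[0,0,-24],0.05],[[0,0,0],[0,0,-32],0.05],[[0,0,0],[0,0,-40],0.05],[[0,0,0],[0,0,-48],0.05],[[0,0,0],[0,0,-56],0.05],[[0,0,0],[0,0,-64],0.05]]'

```text
clock: 8.45
position: [0.5582, -0.2103, 0.2202]
ee_rot: [3.074, 0.646, 0.001]
force: [-0.6, 0.1, 2.4]
width: 0.15
gripper_force: 25.0
```

>>> jog_arm --rows '[[[0,0,0],[0,0,-8],0.05],[[0,0,0],[0,0,-16],0.05],[[0,0,0],[0,0,-24],0.05],[[0,0,0],[0,0,-32],0.05],[[0,0,0],[0,0,-40],0.05],[[0,0,0],[0,0,-48],0.05],[[0,0,0],[0,0,-56],0.05],[[0,0,0],[0,0,-61],0.05]]'

```text
clock: 9.45
position: [0.5582, -0.2107, 0.2202]
ee_rot: [2.977, -1.002, 0.002]
force: [-0.2, -2.4, 2.0]
width: 0.148
gripper_force: 25.0
```

>>> jog_arm --rows '[[[0,0,0],[0,0,0],0.05],[[0,0,0],[0,0,0],0.05],[[0,0,0],[0,0,0],0.5],[[0,0,0],[0,0,0],0.5],[[0,0,0],[0,0,0],0.5],[[0,0,4],[0,0,0],0.5],[[0,0,9],[0,0,0],0.5],[[0,0,14],[0,0,0],0.5]]'

```text
clock: 10.45
position: [0.5578, -0.2097, 0.3611]
ee_rot: [-2.979, 0.997, 0.001]
force: [0.9, -0.1, 0.2]
width: 0.501
gripper_force: 0.0
```

```bash
python3 - <<'E'
from h import *
o=arm.observe();print(o["clock"],o["position"],o["force"],o["width"])
a=grab("wrist")["img"][:300,120:560];d=grab("side")
b=d["img"][190:290,295:395]
cv2.imwrite("pics/w5.png",np.hstack([a,cv2.resize(b,(300,300))])[...,::-1])
P=cloud(d);c=np.array([.557,-.21]);hsv=cv2.cvtColor(d["img"],cv2.COLOR_RGB2HSV)
r=np.linalg.norm(P[...,:2]-c,axis=2)
red=((hsv[...,0]>170)|(hsv[...,0]<8))&(hsv[...,1]>120)&(r<.095)&(r>.033)&(P[...,2]<.212)
w=P[red].mean(0)[:2]-c;print("red sector",red.sum(),np.degrees(np.arctan2(w[1],w[0])))
E
```

```text
10.45 [ 0.55776456 -0.20973786  0.36108682] [ 0.8890462  -0.11267954  0.17581525] 0.500631263663308
red sector 447 142.24631777236795
```

View pics/w5.png

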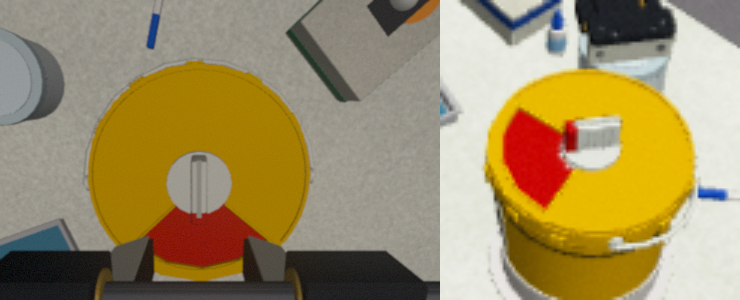

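The window at side crop (535,160) shows only red, and the grip's red end points to the middle of the window. The gripper is clear of everything, so I'll hand in.

```bash
python3 -c "
from cell import arm
print(arm.sign_off())"
```

```text
the job is handed in; nothing more can be done
None
```

The needle holder is in the sharps bin, the bin is closed with only red showing in the window, and the grip is released; I handed the job in at about 10.5 s, and no verdict came back.

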